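# Lock the bell-coating turntable at its work position

## Robot

A 6-joint arm with a two-finger parallel gripper is mounted at the origin on the work surface. World frame = base frame: x ahead of the robot, y to its left, z up, the work surface at z = 0. Lengths are in m, angles in rad, forces in N, time in s.
With the tool pointing down it reaches from about 0.275 to 0.725 m from the base axis. Payload 15.9 kg.
Tool frame: the origin (TCP) lies midway between the tips of the shut fingers; the grasp point (between the pads) lies bot.hold_point_z behind it (bot.hold_point_z is the distance from the TCP to the grasp point, in m); z points along the fingers, y is the line along which they close (so a half turn about z gives the same grasp; the last joint's range is limited). The gripper opens to 85 mm and grips with 20 to 120 N. Pads are 22 mm wide; open, the fingers measure 114 mm over their backs; the gripper's body (76 mm by 85 mm) begins 54 mm behind the grasp point. The pads swing forward as they close: fully open they stand 13 mm farther back than shut.
Start: joints at [-1.185, 0.213, -0.034, 1.323, 0, 1.571], TCP at [0.188, -0.463, 0.231] pointing down, gripper open.
Joint ranges: [-2.98, 2.98], [-0.74, 1.72], [-1.14, 1.35], [-2.1, 2.04], [-1.57, 1.44], [-3.14, 3.14]. Speed limits (rad/s): [1.89, 1.89, 2.39, 2.57, 3.14, 3.14].

## Interface

Orientations are given as a unit quaternion [w, x, y, z].
In Python, from plant import bot, vision gives the robot as it stands.
- The arm moves only by the tool send_rows, never from a script. Its argument "rows" is a list that holds one entry, the list of rows, each a list of 5 numbers: the shift along the tool's x, y, z in mm, then the turn about the tool's z in units of 5 degrees (1.0 is 5 degrees), then the finger opening in mm, from 0 to 85.4. A call has exactly 10 rows; each row is the pose to reach, as a shift and turn from the pose commanded when the call began, along the tool's axes at that moment; what a row does not reach only later rows make up. A row lasts 1/12 s, in which the tool goes at most 41.7 mm and 7.16 degrees, less where a joint would pass 70% of its speed; a pose out of reach is approached as far as the arm can. A call with a gripper value outside its range is refused whole. The fingers move at their own pace and stop on an object; "force" is the grip in N (left out, the last holds). Time passes only in rows, so rows that repeat a pose let the fingers close, or fill a call up. It gives the time, the measured TCP pose, the force, the opening and the grip force at its end, in the units of the state.
- bot.get_obs(): the state, without advancing time (a new reading comes with each control period).
- vision.get_image(name): name is "scene" or "top" or "wrist"; returns a dict with "pixels" (384x512x3 uint8, blue, green, red), "depth" (384x512 float32, m along the optical axis (not along the pixel's ray), 0 where there is no reading), "camera_matrix" (3x3 intrinsics, pixels), "k1" (the pictures are not rectified: a ray, as slopes to the right and down, at radius r is drawn at 1 + k1 r^2 times it, then the intrinsics apply), "xyz" and "orientation" of the camera in the world. Camera axes: x right, y down, z forward; pixel columns grow to the right and rows downward; lengths in m; the calibration is good to about 2 mm. A picture is of the moment at which its call begins.
- bot.hand_in(): hands the job in; it is judged then, once.
The state is a dict: "t": time; "joint_positions": joint angles; "qd": joint speeds; "tau": joint torques, N m; "tcp_pos": TCP position; "orientation": TCP orientation; "ft_force": force on the tool from outside, world axes, zero at the start; "ft_torque": the same for the moment, N m; "grip_width": finger opening in m; "grip_force": force on a finger pad.
Only numpy, scipy, OpenCV 4.12 (cv2) and the standard library are available. Lean on these libraries where they do the work, as an engineer would, in place of code of your own. Each camera call takes 0.05 s, during which the arm holds its last target. There are 200 camera calls.

## Task

Take the steel locking pin from its blue stand, set it upright in the brass bushing of the bell turntable so that it stands on the board, and let go. Then push the wheel round by a red spoke, slowly, bringing the bushing towards the white stripe, until the pin drops fully home in the hole in the board, and with the fingers lean on the spoke for about a second with roughly 1 kg of force (10 to 14 N) to prove that it is locked; never push on the wheel with 2 kg of force or more. Leave everything clear of the robot and do not disturb the tub, the spare bell or the brush.

Things in the scene. Friction and masses are not known exactly. Their poses are not given: they have to be found in the camera images.
- pin_centre (a point): Centre (half-way up) of the loose steel locking pin, about 0.19 kg, upright in its stand at first. 83 mm tall: shank 14 mm in diameter, 53 mm long, with a 4 mm taper at its tip; on top a round head to grip, 26 mm in diameter, 30 mm tall. The tip's end is 41.5 mm below this point, the head 11.5 to 41.5 mm above it. z: the pin's axis, up.
- stand: Fixed blue block, 70 x 70 x 40 mm tall, with an 18 mm hole through its middle in which the pin starts, its tip on the bench. Origin: centre of the underside, on the bench.
- wheel: Green turntable, free to turn about a vertical axis with a light drag (about 0.3 N m; it does not coast). Origin on the turning axis at bench height; z up; x points to the brass bushing. Disc radius 78 mm, top 60 mm above the bench. Three level spokes with red grips stick out at +90, 180 and -90 degrees from x.
- spoke (a point): Middle of the red grip of the spoke at -90 degrees (clockwise from the bushing seen from above), on its axis, 137 mm from the turning axis and 52.5 mm above the bench. All three grips are alike: level, round, 18 mm in diameter, spanning 107 to 167 mm from the turning axis.
- hub: Fixed foot of the turntable, origin on the turning axis at bench height; its y axis points to the white stripe. Around it lies the square plywood board, 340 x 340 mm, top 25 mm above the bench; spokes and bushing pass over it.
- bell_top (a point): Top of the loop of the bell fixed on the wheel's disc, 143 mm above the bench, on the turning axis. The bell is 84 mm wide at its foot and belongs to the wheel.
- bushing (a point): Centre of the mouth of the bushing, 125 mm from the turning axis, 60 mm above the bench: a 17 mm vertical hole through a brass block 44 x 44 mm, underside 4 mm above the board. It starts 45 to 110 degrees clockwise (from above) of the stripe. A pin in it stands on the board, centre 66.5 mm above the bench, and slides along; over the hole it drops 18 mm, its head on the block, and locks the wheel.
- mark (a point): Point on the board's top, 125 mm from the turning axis, in line with the white stripe further out. The stripe is a rough guide: the 18 mm hole that takes the pin is as far from the axis but up to 20 mm to either side of this point. Once the pin is in, the wheel has about 4 mm of play. The wheel can go 28 degrees past the stripe and be pushed back.
- tub: Empty yellow plastic tub, 90 mm wide, 100 mm tall, loose. Origin: centre of the underside. To be left alone.
- spare_bell: Bare steel bell, 72 mm wide, 115 mm tall with its loop, loose. Origin: centre of the underside. To be left alone.
- brush: Cleaning brush about 160 mm long lying on the bench, loose. To be left alone.
Not all that is in view belongs to the job. Leave any brown or purple look-alike of the part that bears pin_centre alone.

How it is judged:
On the way, in this order (a step that is already met when the one before it is completed fails the run):
1. the pin stands in the bushing on the board, let go (horizontal distance between pin_centre and bushing below 0.006 m and angle between pin_centre's own z axis and vertical below 0.2 rad and height (world z) of pin_centre between 0.06 and 0.071 m and contact force between the fingers and pin below 0.3 N), for 0.2 s.
2. with the pin home, the fingers lean on the wheel with more than 8 N (height (world z) of pin_centre below 0.0525 m and horizontal distance between pin_centre and bushing below 0.006 m and contact force between the fingers and wheel above 8 N), for 0.4 s.
At the end, for the whole second after the job is handed in: The pin is upright in the bushing and down in the board's hole, its centre at 44 to 52.5 mm above the bench and within 6 mm of the bushing's axis; the bushing is within 30 mm of the stripe's point; the wheel is at rest (height (world z) of pin_centre between 0.044 and 0.0525 m and angle between pin_centre's own z axis and vertical below 0.2 rad and horizontal distance between pin_centre and bushing below 0.006 m and horizontal distance between bushing and mark below 0.03 m and angular speed of wheel below 0.05 rad/s); the robot touches nothing.
It fails at once if the robot pushed on the wheel with more than 20 N (contact force between any of the fingers, the arm and wheel above 20 N).
It fails at once if the tub, spare bell or brush was moved by more than 20 mm (distance of any of tub, spare_bell, brush from where it was at the start of the episode above 0.02 m).
It also fails if it takes over 72 s, if anything falls off the work surface, if the arm or the gripper's body presses on something with over 40 N, if the wrist force passes 120 N, or if a joint passes its speed limit or range.

## Working session

There is one attempt and no reset: what is moved stays moved. The work goes in short steps, Python scripts to look and compute and a tool call to move; the robot and the scene stay as the last step left them, time stands still between calls to the robot, and variables do not carry over. Pictures are saved under pics/ and viewed, at most 10 in all, crops included, and the job is handed in when it is done.

Besides the shell and the picture viewer there is one more tool, called after "Emit:" as a command line: name --argument value ..., lists and objects as JSON in quotes. send_rows: Moves the arm, as the interface text tells. Its arguments: {"type":"object","properties":{"rows":{"type":"array"},"force":{"type":"number"}},"required":["rows"]}

```bash
mkdir -p pics; ls
cat > h.py <<'E'
import numpy as np,cv2
from plant import bot,vision
from scipy.spatial.transform import Rotation as R
def rot(q): return R.from_quat([q[1],q[2],q[3],q[0]]).as_matrix()
def ray(im,uv):
    K=np.array(im["camera_matrix"]);k=im["k1"]
    d=np.array([(uv[0]-K[0,2])/K[0,0],(uv[1]-K[1,2])/K[1,1]]);s=d.copy()
    for _ in range(20): s=d/(1+k*(s@s))
    return np.array(im["xyz"]),rot(im["orientation"])@np.array([s[0],s[1],1])
def onplane(im,uv,z):
    o,r=ray(im,uv);return o+r*(z-o[2])/r[2]
def proj(im,p):
    c=rot(im["orientation"]).T@(np.array(p)-im["xyz"]);s=c[:2]/c[2];s=s*(1+im["k1"]*(s@s))
    K=np.array(im["camera_matrix"]);return s*[K[0,0],K[1,1]]+K[:2,2]
def depthpt(im,u,v):
    o,r=ray(im,(u,v));return o+r*im["depth"][int(v),int(u)]
E
python3 - <<'E'
from h import *
print(bot.hold_point_z,bot.get_obs())
for n in("scene","top"):
    im=vision.get_image(n);cv2.imwrite(f"pics/{n}0.png",im["pixels"]);np.savez(f"{n}0.npz",**im)
    print(n,im["xyz"],im["orientation"],im["camera_matrix"],im["k1"])
a=[cv2.imread(f"pics/{n}0.png") for n in("scene","top")]
E
```

```text
pics
0.0187 {'t': 0.0, 'joint_positions': array([-1.18497073e+00,  2.13347017e-01, -3.50740366e-02,  1.32347103e+00,
        1.06159961e-05,  1.57079824e+00]), 'qd': array([ 0.00015229,  0.00056077,  0.00026194, -0.00066468,  0.00046709,
        0.0009848 ]), 'tau': array([ 2.92589777e-05, -6.86164284e+01,  4.87118661e+01,  1.78092095e-02,
       -1.06874641e-04,  2.30708125e-06]), 'tcp_pos': array([ 0.18803893, -0.46293193,  0.23081479]), 'orientation': array([-5.38733001e-04,  9.81449998e-01,  1.91717501e-01, -9.98294324e-05]), 'ft_force': array([ 0.10174141, -1.0553694 ,  0.34157329]), 'ft_torque': array([ 0.01471663, -0.00168946,  0.00431752]), 'grip_force': 0.0, 'grip_width': 0.08518109409584057}
scene [ 1.19320723 -0.74422956  0.75272832] [-0.43376237  0.83867021  0.2868501  -0.16186264] [[392.68386466   0.         255.32304556]
 [  0.         392.68386466 190.41732867]
 [  0.           0.           1.        ]] -0.13581730110387755
top [ 0.39112933 -0.0390289   1.39263482] [-0.05651452  0.71275546 -0.69606479  0.06541846] [[466.89625452   0.         251.68096982]
 [  0.         466.89625452 193.38149782]
 [  0.           0.           1.        ]] -0.07197264211167158
```

View pics/scene0.png

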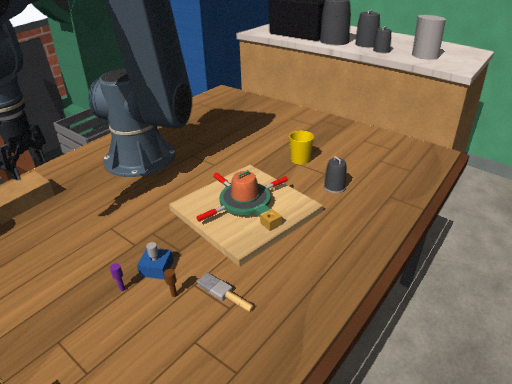

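View pics/top0.png

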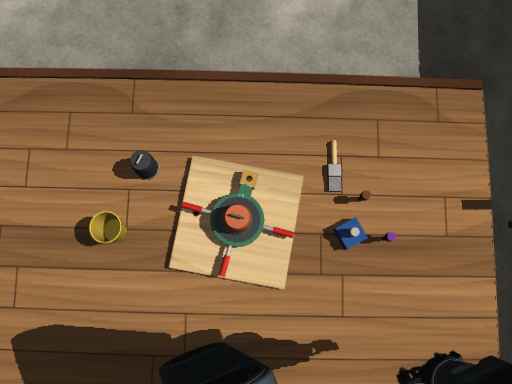

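The true pin is the steel head in the blue stand at top (355,232). The look-alikes are brown at (364,196) and purple at (391,237). The bushing is at about (249,178) and the disc at (238,217). I'll confirm this with one enlarged crop and measure from it.

Run:
```python
from h import *
im=dict(np.load("top0.npz"));p=im["pixels"]
a=cv2.resize(p[150:300,160:310],(600,600),interpolation=cv2.INTER_CUBIC)
b=cv2.resize(p[180:260,320:405],(200,188),interpolation=cv2.INTER_CUBIC)
c=np.zeros((600,800,3),np.uint8);c[:,:600]=a;c[:188,600:]=b
cv2.imwrite("pics/crop1.png",c)
hsv=cv2.cvtColor(p,cv2.COLOR_BGR2HSV)
def blobs(lo,hi,z,name,amin=15):
    m=cv2.inRange(hsv,np.array(lo),np.array(hi))
    n,l,s,ce=cv2.connectedComponentsWithStats(m)
    for i in range(1,n):
        if s[i,4]>amin: print(name,ce[i].round(1),s[i,:].tolist(),onplane(im,ce[i],z).round(4))
blobs((105,120,60),(125,255,255),.04,"blue")
blobs((0,180,100),(4,255,255),.0525,"red");blobs((176,180,100),(180,255,255),.0525,"red2")
blobs((20,150,80),(32,255,255),.06,"brass/yellow")
blobs((60,80,30),(90,255,255),.06,"green")
blobs((0,0,150),(180,40,255),.083,"white/steel",6)
for u,v in((355,232),(249,178),(180,190)): print(depthpt(im,u,v))
```

```text
blue [352.  233.2] [336, 218, 32, 31, 383] [ 0.5166 -0.3489  0.04  ]
red [191.1 206.5] [181, 202, 21, 11, 112] [0.5821 0.1214 0.0525]
red [283.  231.8] [273, 227, 21, 10, 109] [ 0.515  -0.146   0.0525]
red [224.1 265.5] [219, 256, 11, 20, 105] [0.4151 0.0203 0.0525]
brass/yellow [106.6 228.2] [89, 211, 38, 33, 871] [0.5121 0.3606 0.06  ]
green [238.4 215. ] [211, 184, 53, 63, 667] [ 0.5597 -0.0166  0.06  ]
green [236.4 215.6] [231, 214, 12, 4, 17] [ 0.5579 -0.0107  0.06  ]
white/steel [18.3  9.9] [0, 0, 59, 31, 781] [1.1856 0.692  0.083 ]
white/steel [299.5  15.7] [265, 0, 84, 43, 1993] [ 1.1811 -0.1883  0.083 ]
white/steel [31.1 24.9] [21, 15, 21, 20, 203] [1.1335 0.6435 0.083 ]
white/steel [40.3 14.2] [37, 14, 8, 2, 10] [1.1703 0.6188 0.083 ]
white/steel [322.6  19.7] [318, 18, 10, 5, 23] [ 1.17  -0.26   0.083]
white/steel [21.3 25.4] [21, 23, 2, 5, 7] [1.1316 0.6748 0.083 ]
white/steel [261.6  33.8] [258, 30, 9, 9, 51] [ 1.1155 -0.0721  0.083 ]
white/steel [274.2  40.8] [271, 38, 8, 6, 24] [ 1.0935 -0.1111  0.083 ]
white/steel [272.5  49.6] [264, 44, 18, 13, 80] [ 1.0638 -0.1063  0.083 ]
white/steel [295.6  47.9] [294, 47, 4, 3, 7] [ 1.0721 -0.1763  0.083 ]
white/steel [139.1 158.2] [137, 154, 5, 9, 15] [0.7147 0.2743 0.083 ]
white/steel [334.6 169.5] [329, 164, 12, 12, 141] [ 0.6958 -0.2908  0.083 ]
white/steel [205.9 210.4] [202, 209, 9, 4, 19] [0.5676 0.0752 0.083 ]
white/steel [267.8 227.4] [263, 226, 10, 4, 23] [ 0.5236 -0.1005  0.083 ]
white/steel [354.9 231.3] [351, 227, 9, 9, 59] [ 0.5181 -0.3472  0.083 ]
white/steel [228.9 250. ] [227, 246, 5, 9, 22] [0.4579 0.0071 0.083 ]
[ 0.51637841 -0.34801225  0.08109149]
[ 0.67711244 -0.04457063  0.02119618]
[ 6.39200665e-01  1.63528114e-01 -1.58492390e-04]
```

View pics/crop1.png

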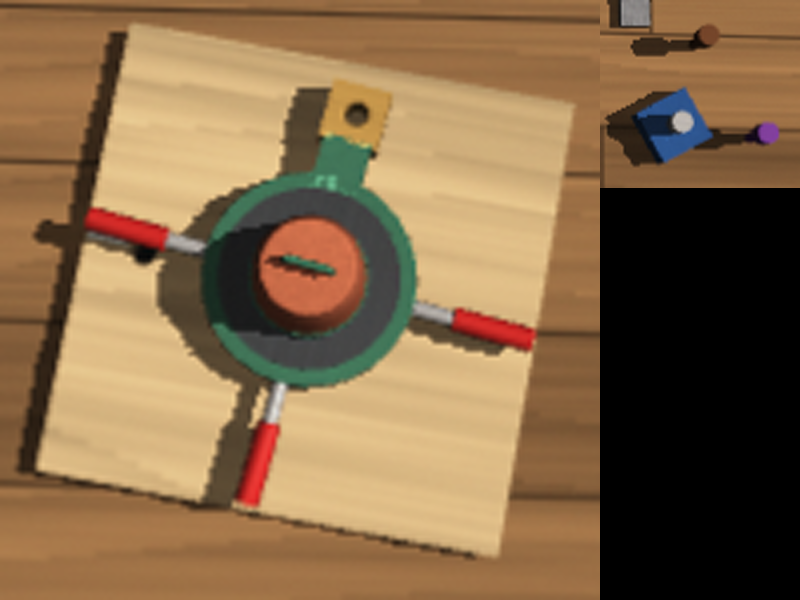

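The crop shows the steel pin in the blue stand, with the brown and purple look-alikes standing free on the bench. It also shows the bushing mouth at crop (357,114), and the dark board hole at crop (145,252), just behind the left spoke that hides the stripe.

```bash
cat >> h.py <<'E'
def d(target,o=None):
    o=o or bot.get_obs();return (rot(o["orientation"]).T@(np.array(target)-o["tcp_pos"])*1000).round(1)
E
python3 - <<'E'
from h import *
im=dict(np.load("top0.npz"))
W=np.array([.5486,-.0123])
for n,u,z in(("bush",(249.25,178.5),.06),("hole",(196.2,213),.025),("brown",(364,196),.08),("purple",(391,237),.08)):
    P=onplane(im,u,z);v=P[:2]-W;print(n,P.round(4),np.hypot(*v),np.degrees(np.arctan2(v[1],v[0])))
for b in((191.1,206.5),(283,231.8),(224.1,265.5)):
    v=onplane(im,b,.0525)[:2]-W;print(np.hypot(*v),np.degrees(np.arctan2(v[1],v[0])))
print(rot(bot.get_obs()["orientation"]).round(3));print(d((.517,-.348,.19)))
E
```

```text
bush [ 0.6676 -0.0452  0.06  ] 0.12341191569019846 -15.450153399680003
hole [0.567  0.1087 0.025 ] 0.12240463692294153 81.34934467237056
brown [ 0.6207 -0.3759  0.08  ] 0.37066654250593967 -78.78997892292166
purple [ 0.5044 -0.4515  0.08  ] 0.44145049002110287 -95.74910612655579
0.1377529086506325 75.93653444905243
0.1377920627973687 -104.07587480605973
0.137345249080719 166.2527055297997
[[ 0.927  0.376 -0.   ]
 [ 0.376 -0.927  0.001]
 [ 0.    -0.001 -1.   ]]
[348.1  17.3  40.9]
```

Emit:
send_rows --rows '[[[38,2,4,0,50],[76,4,8,0,50],[114,6,13,0,50],[152,8,18,0,50],[190,10,22,0,50],[228,12,27,0,50],[266,14,32,0,50],[304,15,36,0,50],[348,17,41,0,50],[348,17,41,0,50]]]' --force 40

```text
t: 0.93
tcp_pos: [0.5216, -0.3448, 0.1881]
orientation: [-0.001, 0.981, 0.194, -0.0]
ft_force: [1.1, -0.3, -0.7]
grip_width: 0.0497
grip_force: 0.0
```

Run:
```python
from h import *
im=vision.get_image("wrist");np.savez("w1.npz",**im);p=im["pixels"];cv2.imwrite("pics/w1.png",p)
o=bot.get_obs();print(o["t"],o["tcp_pos"],o["grip_width"],o["orientation"],im["xyz"])
for z in(.083,.04): print(proj(im,(.517,-.348,z)))
hsv=cv2.cvtColor(p,cv2.COLOR_BGR2HSV)
m=cv2.inRange(im["depth"],.01,9)
from numpy import *
# world z map
h,w=p.shape[:2]
Z=np.zeros((h,w));
K=im["camera_matrix"];P=[]
for v in range(0,h,2):
    for u in range(0,w,2):
        if im["depth"][v,u]>0:
            q=depthpt(im,u,v)
            if .07<q[2]<.095 and hypot(q[0]-.517,q[1]+.348)<.03: P.append((u,v,*q))
P=array(P);print(len(P),P.mean(0) if len(P) else 0); t=P[abs(P[:,4]-.083)<.004];print(len(t),t.mean(0),t.min(0),t.max(0))
```

```text
0.9833 [ 0.51960226 -0.34584035  0.18844625] 0.05002166887476916 [-8.93427085e-04  9.81084450e-01  1.93577363e-01 -5.55476365e-04] [ 0.58898966 -0.31699872  0.33054498]
[257.04402431 201.11974924]
[256.8584433  189.28291963]
156 [ 2.57410256e+02  1.95230769e+02  5.22186492e-01 -3.46237786e-01
  8.19006434e-02]
142 [ 2.57309859e+02  1.96295775e+02  5.21365461e-01 -3.46469919e-01
  8.26631864e-02] [ 2.44000000e+02  1.84000000e+02  5.08940766e-01 -3.58910788e-01
  7.90281208e-02] [ 2.70000000e+02  2.08000000e+02  5.33288864e-01 -3.34191677e-01
  8.44160206e-02]
```

View pics/w1.png

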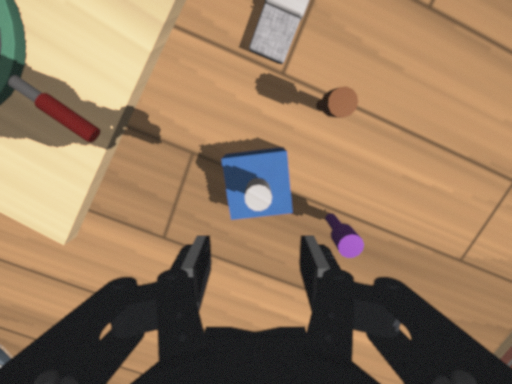

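The wrist view shows the pin head at (257,196), centred in the blue stand, with purple at (348,243) and brown at (340,101) well clear of the fingers. I'll descend and grip.

Emit:
send_rows --rows '[[[4.5,0,25,0,50],[4.5,0,50,0,50],[4.5,0,75,0,50],[4.5,0,100,0,50],[4.5,0,120,0,50],[4.5,0,135,0,50],[4.5,0,141,0,50],[4.5,0,141,0,50],[4.5,0,141,0,20],[4.5,0,141,0,20]]]' --force 40

```text
t: 1.82
tcp_pos: [0.5215, -0.3469, 0.0506]
orientation: [0.001, 0.981, 0.192, 0.001]
ft_force: [1.1, -2.6, 1.1]
grip_width: 0.0267
grip_force: 1.6
```

Emit:
send_rows --rows '[[[0,0,0,0,20],[0,0,0,0,20],[0,0,0,0,20],[0,0,0,0,20],[0,0,-12,0,20],[0,0,-24,0,20],[0,0,-40,0,20],[0,0,-60,0,20],[0,0,-80,0,20],[0,0,-80,0,20]]]' --force 40

```text
t: 2.65
tcp_pos: [0.5227, -0.3474, 0.1337]
orientation: [0.002, 0.981, 0.192, 0.002]
ft_force: [0.8, 0.0, -1.5]
grip_width: 0.0248
grip_force: 39.5
```

Run:
```python
from h import *
o=bot.get_obs();print(o["joint_positions"],d((.6676,-.0452,.12)),d((.6676,-.0452,.16)))
```

```text
[-5.86528963e-01  5.03674434e-01  1.34097566e-01  1.19554025e+00
  1.33522561e-05  2.16919696e+00] [ 247.9 -225.5   13.5] [ 248.  -225.3  -26.5]
```

Emit:
send_rows --rows '[[[24,-27,-2,0,20],[48,-54,-4,0,20],[72,-81,-6,0,20],[96,-108,-6,0,20],[120,-135,-6,0,20],[144,-162,-6,0,20],[168,-189,-6,0,20],[190,-216,-6,0,20],[198,-225,-6,0,20],[198,-225,-6,0,20]]]'

```text
t: 3.48
tcp_pos: [0.6205, -0.0604, 0.1348]
orientation: [-0.0, 0.981, 0.193, -0.0]
ft_force: [1.3, 0.7, -1.1]
grip_width: 0.0248
grip_force: 39.7
```

Emit:
send_rows --rows '[[[0,0,0,0,20],[0,0,0,0,20],[0,0,0,0,20],[0,0,0,0,20],[0,0,0,0,20],[0,0,0,0,20],[0,0,0,0,20],[0,0,0,0,20],[0,0,0,0,20],[0,0,0,0,20]]]'

```text
t: 4.32
tcp_pos: [0.6199, -0.0634, 0.1353]
orientation: [0.0, 0.981, 0.192, 0.0]
ft_force: [-0.6, -0.4, -2.2]
grip_width: 0.0247
grip_force: 39.7
```

Run:
```python
from h import *
im=vision.get_image("wrist");np.savez("w2.npz",**im);p=im["pixels"];cv2.imwrite("pics/w2.png",cv2.resize(p,(800,600),interpolation=cv2.INTER_CUBIC))
o=bot.get_obs();print(o["t"],o["tcp_pos"],o["grip_width"],o["orientation"],im["xyz"])
print(proj(im,(.6676,-.0452,.06)))
hp=o["tcp_pos"]+[0,0,.0337];print(proj(im,hp),depthpt(im,*proj(im,hp)))
```

```text
4.3667 [ 0.61991479 -0.06335273  0.13527737] 0.02482570682953813 [-6.51975284e-07  9.81450022e-01  1.91718162e-01 -1.19645218e-05] [ 0.68735471 -0.03555879  0.27777841]
[256.99354935 143.91282225]
[255.92928834 281.32554553] [ 0.61903298 -0.06371615  0.16755474]
```

View pics/w2.png

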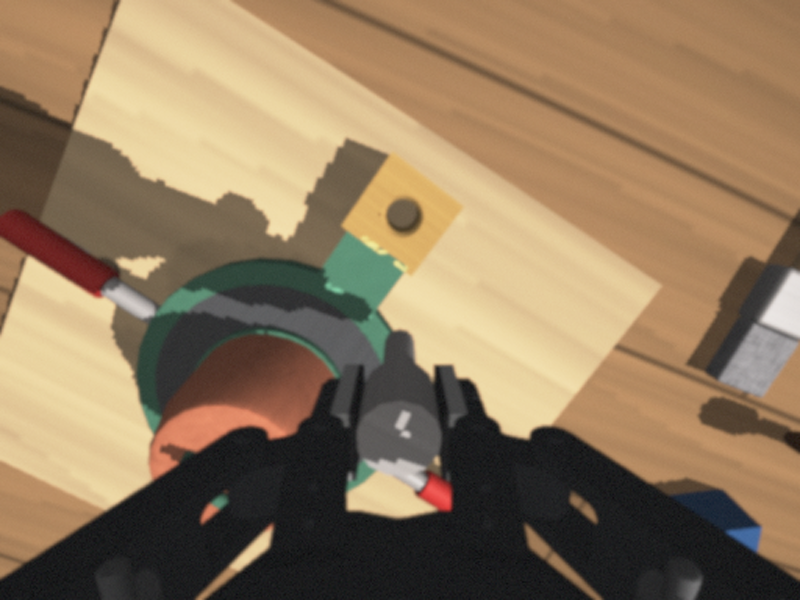

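The pin is held upright in the fingers, its head at raw (255,277). The bushing mouth is at raw (258,137). I'll measure both in this same view.

Run:
```python
from h import *
im=dict(np.load("w2.npz"));p=im["pixels"];hsv=cv2.cvtColor(p,cv2.COLOR_BGR2HSV)
m=cv2.inRange(p,(0,0,0),(90,110,120));roi=np.zeros_like(m);cv2.circle(roi,(258,137),17,255,-1)
c,_=cv2.findContours(m&roi,cv2.RETR_EXTERNAL,cv2.CHAIN_APPROX_NONE);c=max(c,key=cv2.contourArea)
e=cv2.fitEllipse(c);print("hole",e,onplane(im,e[0],.06))
# brass quad
b=cv2.inRange(hsv,(15,110,120),(32,255,255));r=np.zeros_like(b);r[90:180,205:305]=255
n,l,s,ce=cv2.connectedComponentsWithStats(b&r);i=1+s[1:,4].argmax();print(s[i],ce[i])
r=cv2.minAreaRect(np.argwhere(l==i)[:,::-1].astype(np.float32));print(r,onplane(im,r[0],.06))
# head: depth pts
T=bot.get_obs()["tcp_pos"];P=[]
for v in range(240,310):
    for u in range(220,292):
        if im["depth"][v,u]>0:
            q=depthpt(im,u,v)
            if np.hypot(*(q-T)[:2])<.02 and .155<q[2]<.18:P.append((u,v,*q))
P=np.array(P);print(len(P),np.percentile(P[:,4],[5,50,95]))
t=P[abs(P[:,4]-np.percentile(P[:,4],80))<.004];print(len(t),t.mean(0),t.min(0),t.max(0))
(cx,cy),rad=cv2.minEnclosingCircle(t[:,:2].astype(np.float32));print(cx,cy,rad,onplane(im,(cx,cy),np.median(t[:,4])),T)
```

```text
hole ((258.2903747558594, 138.38389587402344), (19.44432830810547, 20.04779624938965), 104.77051544189453) [ 0.67192928 -0.04452565  0.06      ]
[ 218   98   78   78 2781] [256.72455951 135.36713412]
((257.200439453125, 136.666015625), (58.29654312133789, 57.99021911621094), 34.438987731933594) [ 0.67282783 -0.04324043  0.06      ]
3731 [0.15778796 0.16726479 0.17347703]
2599 [ 2.54771451e+02  2.78106195e+02  6.20324465e-01 -6.26082982e-02
  1.67571741e-01] [ 2.20000000e+02  2.53000000e+02  6.03900944e-01 -8.07717544e-02
  1.64454658e-01] [ 2.91000000e+02  3.07000000e+02  6.36305523e-01 -4.40327279e-02
  1.72430968e-01]
255.813232421875 278.73974609375 41.89524459838867 [ 0.62015871 -0.06320071  0.16733674] [ 0.61991479 -0.06335273  0.13527737]
```

Emit:
send_rows --rows '[[[14,0.5,0,0,20],[28,1,0,0,20],[42,1.5,0,0,20],[54,1.5,0,0,20],[54,1.5,5,0,20],[54,1.5,10,0,20],[54,1.5,15,0,20],[54,1.5,18,0,20],[54,1.5,18,0,20],[54,1.5,18,0,20]]]'

```text
t: 5.2
tcp_pos: [0.67, -0.0446, 0.1173]
orientation: [-0.0, 0.981, 0.192, -0.0]
ft_force: [0.3, -0.3, -1.8]
grip_width: 0.0251
grip_force: 39.8
```

Run:
```python
from h import *
im=vision.get_image("wrist");np.savez("w3.npz",**im);p=im["pixels"]
o=bot.get_obs();print(o["t"],o["tcp_pos"],o["ft_force"])
cv2.imwrite("pics/w3.png",cv2.resize(p[150:330,156:356],(800,720))[:600])
```

```text
5.25 [ 0.67032035 -0.04462947  0.11758588] [-0.27584329 -0.19385871 -1.61200433]
```

View pics/w3.png

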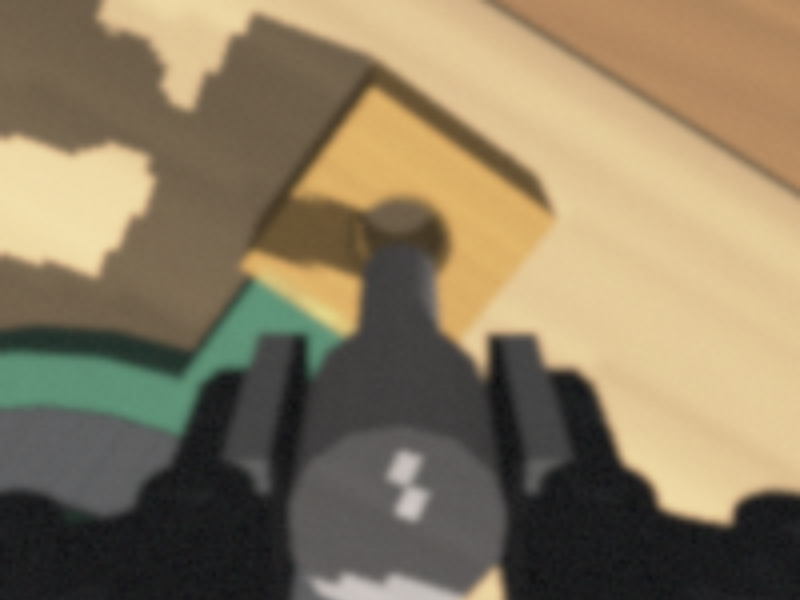

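The tip is just above the mouth and centred sideways (shank x≈401, hole x≈404). I'll check fore and aft by casting rays at the hole's far rim at crop (404,197) and the tip's far edge at crop (401,240).

Run:
```python
from h import *
im=dict(np.load("w3.npz"));T=bot.get_obs()["tcp_pos"]
f=lambda x,y:(156+x/4,150+y/4)
for n,uv,z in(("rimfar",f(404,197),.06),("rimL",f(362,238),.06),("rimR",f(449,238),.06),("tipfar",f(401,242),.0668),("headL",f(288,515),.15),("headR",f(508,515),.15),("headfar",f(400,428),.15),("blockT",f(375,82),.06),("blockR",f(553,212),.06),("blockL",f(243,268),.06)):
    print(n,d(onplane(im,uv,z)))
```

```text
rimfar [10.9  1.  57.6]
rimL [ 2.6 -7.1 57.6]
rimR [ 2.6  9.7 57.6]
tipfar [ 4.2  0.4 50.8]
headL [  0.5 -12.9 -32.4]
headR [  0.5  12.4 -32.4]
headfar [ 11.7  -0.1 -32.4]
blockT [33.1 -4.4 57.6]
blockR [ 7.9 29.5 57.6]
blockL [ -3.6 -30.3  57.6]
```

Emit:
send_rows --rows '[[[1,0.4,0,0,20],[2,0.7,0,0,20],[2.5,0.7,0,0,20],[2.5,0.7,0,0,20],[2.5,0.7,2,0,20],[2.5,0.7,4,0,20],[2.5,0.7,6,0,20],[2.5,0.7,8,0,20],[2.5,0.7,10,0,20],[2.5,0.7,10,0,20]]]'

```text
t: 6.08
tcp_pos: [0.6728, -0.0441, 0.1067]
orientation: [-0.0, 0.981, 0.192, -0.0]
ft_force: [0.2, -0.4, -2.7]
grip_width: 0.0248
grip_force: 39.8
```

Emit:
send_rows --rows '[[[0,0,1,0,20],[0,0,2,0,20],[0,0,3,0,20],[0,0,4,0,20],[0,0,5,0,20],[0,0,6,0,20],[0,0,7,0,20],[0,0,8,0,20],[0,0,8,0,20],[0,0,8,0,20]]]'

```text
t: 6.92
tcp_pos: [0.6731, -0.0442, 0.0993]
orientation: [-0.0, 0.981, 0.192, -0.0]
ft_force: [1.1, 0.5, -1.6]
grip_width: 0.0248
grip_force: 39.8
```

Emit:
send_rows --rows '[[[0,0,4,0,20],[0,0,8,0,20],[0,0,12,0,20],[0,0,16,0,20],[0,0,19,0,20],[0,0,21,0,20],[0,0,22,0,20],[0,0,22,0,20],[0,0,22,0,20],[0,0,22,0,20]]]'

```text
t: 7.75
tcp_pos: [0.6732, -0.0442, 0.0775]
orientation: [0.0, 0.981, 0.192, 0.0]
ft_force: [-0.3, 0.2, -2.0]
grip_width: 0.0249
grip_force: 39.8
```

Emit:
send_rows --rows '[[[0,0,0,0,28],[0,0,0,0,34],[0,0,0,0,42],[0,0,0,0,50],[0,0,0,0,50],[0,0,0,0,50],[0,0,0,0,50],[0,0,0,0,50],[0,0,0,0,50],[0,0,0,0,50]]]'

```text
t: 8.58
tcp_pos: [0.6731, -0.0441, 0.0773]
orientation: [0.0, 0.981, 0.192, 0.0]
ft_force: [-0.3, 0.4, -0.3]
grip_width: 0.0498
grip_force: 0.0
```

Emit:
send_rows --rows '[[[0,0,-15,0,50],[0,0,-40,0,50],[0,0,-70,0,50],[0,0,-100,0,50],[-30,0,-110,0,50],[-65,0,-110,0,50],[-65,0,-110,0,50],[-65,0,-110,0,50],[-65,0,-110,0,50],[-65,0,-110,0,50]]]'

```text
t: 9.42
tcp_pos: [0.6137, -0.0684, 0.1874]
orientation: [0.0, 0.981, 0.192, 0.0]
ft_force: [-0.8, 0.3, -0.5]
grip_width: 0.0499
grip_force: 0.0
```

Run:
```python
from h import *
im=vision.get_image("wrist");np.savez("w4.npz",**im);p=im["pixels"]
o=bot.get_obs();print(o["t"],o["tcp_pos"],o["ft_force"],o["joint_positions"])
cv2.imwrite("pics/w4.png",p)
c=proj(im,(.672,-.0443,.108)).astype(int);print(c,[depthpt(im,c[0]+a,c[1]+b) for a in(-6,6) for b in(-6,6)])
```

```text
9.4667 [ 0.61369446 -0.06836746  0.18724699] [-0.41620752  0.64871765 -0.89307638] [-1.10966941e-01  4.70109232e-01  2.16993999e-01  1.31716502e+00
  4.16867494e-05  2.64447223e+00]
[255 127] [array([ 0.67509224, -0.03794322,  0.10822216]), array([ 0.66653968, -0.04134492,  0.1077009 ]), array([ 0.67861588, -0.04662471,  0.10820111]), array([ 0.67011997, -0.05014165,  0.10784058])]
```

View pics/w4.png

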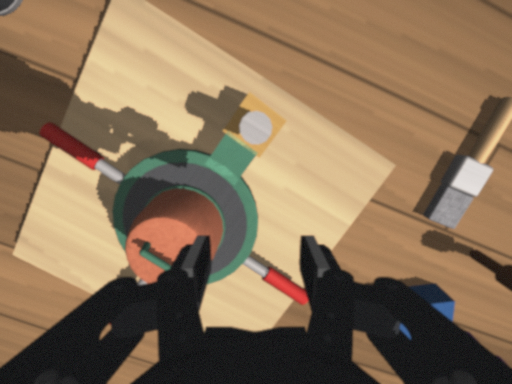

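The pin now stands in the bushing with its head top at z=0.108, as required, and is let go. Next I'll push the spoke nearest the robot (at 166°) with closed fingers, turning the tool along with the wheel.

```bash
cat >> h.py <<'E'
W=np.array([.551,-.0125])
def tgt(th,gap=0,r=.137,off=.020):
    t=np.radians(th);e=np.array([np.cos(t),np.sin(t)]);p=np.array([-e[1],e[0]])
    return W+r*e-p*(off+gap), th-90   # yaw of tool x = opposite of push dir
def state():
    o=bot.get_obs();M=rot(o["orientation"]);return o,np.degrees(np.arctan2(M[1,0],M[0,0]))
def row(th,gap=0,z=.04):
    o,y=state();c,yw=tgt(th,gap);return [*d((*c,z),o),round(-((yw-y+180)%360-180)/5,2)]
E
python3 - <<'E'
from h import *
print(row(165.7,.018,.187),row(165.7,.018,.04))
E
```

```text
[np.float64(-124.7), np.float64(-187.3), np.float64(0.1), np.float64(-10.72)] [np.float64(-124.8), np.float64(-187.3), np.float64(147.1), np.float64(-10.72)]
```

Emit:
send_rows --rows '[[[-16,-23,0,-1.3,20],[-32,-46,0,-2.6,0],[-48,-70,0,-3.9,0],[-64,-94,0,-5.2,0],[-80,-118,0,-6.5,0],[-96,-142,0,-7.8,0],[-112,-166,0,-9.1,0],[-125,-187,0,-10.2,0],[-125,-187,0,-10.7,0],[-125,-187,0,-10.7,0]]]' --force 20

```text
t: 10.3
tcp_pos: [0.4268, 0.0586, 0.1877]
orientation: [0.0, 0.789, 0.615, 0.0]
ft_force: [0.6, 0.1, 0.2]
grip_width: 0.0
grip_force: 0.0
```

Run:
```python
from h import *
print(row(165.7,.018,.04),state(),np.linalg.norm(vision.get_image("wrist")["xyz"]-bot.get_obs()["tcp_pos"]))
```

```text
[np.float64(-0.2), np.float64(0.8), np.float64(147.7), np.float64(0.03)] ({'t': 10.3, 'joint_positions': array([ 1.36336035e-01,  8.41870430e-02, -2.97240339e-01,  1.18845390e+00,
        5.25451165e-05,  1.95418051e+00]), 'qd': array([-0.02550867,  0.02468775,  0.02488044, -0.00333333, -0.00408608,
        0.08873331]), 'tau': array([  1.58694807, -57.85116434,  46.05679393,   0.47242295,
         0.12192761,  -1.40865684]), 'tcp_pos': array([0.42675776, 0.05856239, 0.18771453]), 'orientation': array([2.06801411e-04, 7.88841720e-01, 6.14596234e-01, 4.08961042e-04]), 'ft_force': array([0.60354842, 0.12330579, 0.23637563]), 'ft_torque': array([ 0.01433703,  0.03209607, -0.04357473]), 'grip_force': 0.0, 'grip_width': 4.3135790632153686e-05}, np.float64(75.84519429591)) 0.16046053279840652
```

Now I'll go down beside the spoke and then make gentle contact, moving along tool −x.

Emit:
send_rows --rows '[[[0,0,30,0,0],[0,0,60,0,0],[0,0,90,0,0],[0,0,115,0,0],[0,0,135,0,0],[0,0,147,0,0],[0,0,147,0,0],[-3,0,147,0,0],[-6,0,147,0,0],[-8,0,147,0,0]]]'

```text
t: 11.18
tcp_pos: [0.4256, 0.0495, 0.0412]
orientation: [0.0, 0.79, 0.613, 0.001]
ft_force: [0.1, 0.3, 0.3]
grip_width: 0.0002
grip_force: 0.0
```

Emit:
send_rows --rows '[[[-1.5,0,0,0,0],[-3,0,0,0,0],[-4.5,0,0,0,0],[-6,0,0,0,0],[-7.5,0,0,0,0],[-9,0,0,0,0],[-10.5,0,0,0,0],[-12,0,0,0,0],[-13.5,0,0,0,0],[-15,0,0,0,0]]]'

```text
t: 12.02
tcp_pos: [0.4209, 0.0355, 0.0403]
orientation: [-0.0, 0.79, 0.613, 0.0]
ft_force: [-1.0, 3.9, 0.5]
grip_width: -0.0
grip_force: 2.0
```

Run:
```python
from h import *
o,y=state();print(y,o["tcp_pos"],o["ft_force"])
hy=y+90
for k in range(1,11): print(k,row(165.7+6+3*k))
im=vision.get_image("wrist");cv2.imwrite("pics/w5.png",im["pixels"])
```

```text
75.61719131313905 [0.42091673 0.03546376 0.04031042] [-1.04469381  3.92692311  0.51217529]
1 [np.float64(-16.0), np.float64(-0.5), np.float64(0.3), np.float64(-1.82)]
2 [np.float64(-23.3), np.float64(-0.2), np.float64(0.3), np.float64(-2.42)]
3 [np.float64(-30.5), np.float64(0.4), np.float64(0.3), np.float64(-3.02)]
4 [np.float64(-37.7), np.float64(1.5), np.float64(0.3), np.float64(-3.62)]
5 [np.float64(-44.8), np.float64(2.9), np.float64(0.3), np.float64(-4.22)]
6 [np.float64(-51.8), np.float64(4.7), np.float64(0.3), np.float64(-4.82)]
7 [np.float64(-58.7), np.float64(6.8), np.float64(0.3), np.float64(-5.42)]
8 [np.float64(-65.5), np.float64(9.3), np.float64(0.3), np.float64(-6.02)]
9 [np.float64(-72.2), np.float64(12.2), np.float64(0.3), np.float64(-6.62)]
10 [np.float64(-78.7), np.float64(15.4), np.float64(0.3), np.float64(-7.22)]
```

View pics/w5.png

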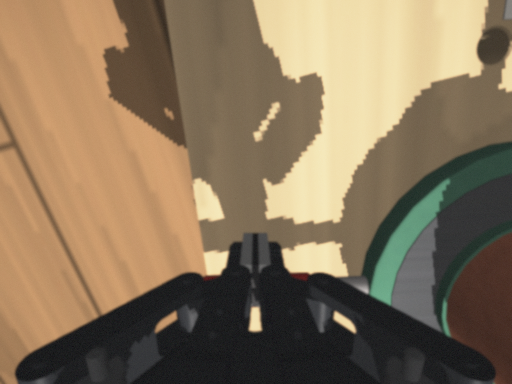

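I'm in contact at about 4 N. The board hole is visible at (493,46), so I'll measure it and lay out the arc.

```bash
cat >> h.py <<'E'
def rel(step,n=10,th0=None):
    # pure rotation about W of the present pose
    o,y=state();out=[]
    for k in range(1,n+1):
        a=np.radians(step*k);v=o["tcp_pos"][:2]-W
        c=W+np.array([[np.cos(a),-np.sin(a)],[np.sin(a),np.cos(a)]])@v
        q=d((*c,.04),o);out.append([float(q[0]),float(q[1]),float(q[2]),round(-step*k/5,2)])
    return out
def info():
    o,y=state();v=o["tcp_pos"][:2]-W;r=np.hypot(*v)
    f=o["ft_force"];print("t",o["t"],"r",r.round(4),"yaw",y.round(1),"spoke",(np.degrees(np.arctan2(v[1],v[0]))%360+np.degrees(np.arcsin(.02/r))).round(2),"Ft",(rot(o["orientation"]).T@f).round(2))
E
python3 - <<'E'
from h import *
im=vision.get_image("wrist");p=im["pixels"]
m=cv2.inRange(cv2.cvtColor(p,cv2.COLOR_BGR2GRAY),0,75);r=np.zeros_like(m);cv2.circle(r,(493,46),24,255,-1)
c,_=cv2.findContours(m&r,cv2.RETR_EXTERNAL,cv2.CHAIN_APPROX_NONE);c=max(c,key=cv2.contourArea);e=cv2.fitEllipse(c);print(e)
P=onplane(im,e[0],.025)[:2];v=P-W;print(P,np.hypot(*v),np.degrees(np.arctan2(v[1],v[0])))
info();print(rel(1.5))
E
```

```text
((493.6119384765625, 44.67374038696289), (26.570022583007812, 37.389583587646484), 28.635438919067383)
[0.57008327 0.11049027] 0.12446195734646856 81.1802678742819
t 12.1167 r 0.1387 yaw 75.6 spoke 168.15 Ft [ 1.73 -1.02 -0.71]
[[-3.6, -0.3, 0.3, -0.3], [-7.2, -0.5, 0.3, -0.6], [-10.9, -0.7, 0.3, -0.9], [-14.5, -0.7, 0.3, -1.2], [-18.1, -0.6, 0.3, -1.5], [-21.8, -0.5, 0.3, -1.8], [-25.4, -0.2, 0.3, -2.1], [-29.0, 0.1, 0.3, -2.4], [-32.6, 0.6, 0.3, -2.7], [-36.2, 1.1, 0.3, -3.0]]
```

Emit:
send_rows --rows '[[[-3.6,-0.3,0,-0.4,0],[-7.2,-0.5,0,-0.7,0],[-10.9,-0.7,0,-1.0,0],[-14.5,-0.7,0,-1.3,0],[-18.1,-0.6,0,-1.7,0],[-21.8,-0.5,0,-2.0,0],[-25.4,-0.2,0,-2.4,0],[-29,0.1,0,-2.8,0],[-32.6,0.6,0,-3.2,0],[-36.2,1.1,0,-3.5,0]]]'

```text
t: 12.95
tcp_pos: [0.4125, -0.0001, 0.0402]
orientation: [-0.0, 0.687, 0.727, -0.0]
ft_force: [-2.5, 3.4, 2.1]
grip_width: 0.0002
grip_force: 2.1
```

Run:
```python
from h import *
info();print(rel(1.5))
```

```text
t 12.95 r 0.1391 yaw 93.2 spoke 183.14 Ft [ 3.5  -2.31 -2.05]
[[-3.6, -0.5, 0.2, -0.3], [-7.2, -0.9, 0.2, -0.6], [-10.9, -1.2, 0.2, -0.9], [-14.5, -1.4, 0.2, -1.2], [-18.1, -1.5, 0.2, -1.5], [-21.8, -1.5, 0.2, -1.8], [-25.4, -1.4, 0.2, -2.1], [-29.0, -1.2, 0.2, -2.4], [-32.7, -0.9, 0.2, -2.7], [-36.3, -0.5, 0.2, -3.0]]
```

Good. Yaw now matches the spoke, so I'll repeat the same arc (+15° each).

Emit:
send_rows --rows '[[[-3.6,-0.5,0,-0.3,0],[-7.2,-0.9,0,-0.6,0],[-10.9,-1.2,0,-0.9,0],[-14.5,-1.4,0,-1.2,0],[-18.1,-1.5,0,-1.5,0],[-21.8,-1.5,0,-1.8,0],[-25.4,-1.4,0,-2.1,0],[-29,-1.2,0,-2.4,0],[-32.7,-0.9,0,-2.7,0],[-36.3,-0.5,0,-3,0]]]'

```text
t: 13.78
tcp_pos: [0.4138, -0.0364, 0.0401]
orientation: [-0.001, 0.587, 0.81, -0.0]
ft_force: [-3.9, 3.6, 3.1]
grip_width: -0.0002
grip_force: 2.1
```

Emit:
send_rows --rows '[[[-3.6,-0.5,0,-0.3,0],[-7.2,-0.9,0,-0.6,0],[-10.9,-1.2,0,-0.9,0],[-14.5,-1.4,0,-1.2,0],[-18.1,-1.5,0,-1.5,0],[-21.8,-1.5,0,-1.8,0],[-25.4,-1.4,0,-2.1,0],[-29,-1.2,0,-2.4,0],[-32.7,-0.9,0,-2.7,0],[-36.3,-0.5,0,-3,0]]]'

```text
t: 14.62
tcp_pos: [0.4245, -0.0711, 0.0401]
orientation: [-0.001, 0.476, 0.88, -0.0]
ft_force: [-4.2, 2.6, 2.9]
grip_width: 0.0
grip_force: 2.0
```

Emit:
send_rows --rows '[[[-3.6,-0.5,0,-0.3,0],[-7.2,-0.9,0,-0.6,0],[-10.9,-1.2,0,-0.9,0],[-14.5,-1.4,0,-1.2,0],[-18.1,-1.5,0,-1.5,0],[-21.8,-1.5,0,-1.8,0],[-25.4,-1.4,0,-2.1,0],[-29,-1.2,0,-2.4,0],[-32.7,-0.9,0,-2.7,0],[-36.3,-0.5,0,-3,0]]]'

```text
t: 15.45
tcp_pos: [0.4439, -0.1019, 0.04]
orientation: [-0.001, 0.357, 0.934, -0.0]
ft_force: [-4.0, 1.5, 2.1]
grip_width: 0.0002
grip_force: 2.1
```

Run:
```python
from h import *
info();print(rel(1.5)); im=vision.get_image("top");cv2.imwrite("pics/t2.png",cv2.resize(im["pixels"][140:300,160:320],(600,600),interpolation=cv2.INTER_CUBIC))
```

```text
t 15.45 r 0.1395 yaw 138.2 spoke 228.09 Ft [ 4.   -1.54 -2.07]
[[-3.6, -0.5, 0.0, -0.3], [-7.2, -0.9, 0.0, -0.6], [-10.9, -1.2, 0.0, -0.9], [-14.5, -1.4, 0.0, -1.2], [-18.2, -1.5, 0.0, -1.5], [-21.8, -1.5, 0.0, -1.8], [-25.5, -1.4, 0.0, -2.1], [-29.1, -1.2, 0.0, -2.4], [-32.8, -0.9, 0.0, -2.7], [-36.4, -0.5, 0.0, -3.0]]
```

View pics/t2.png

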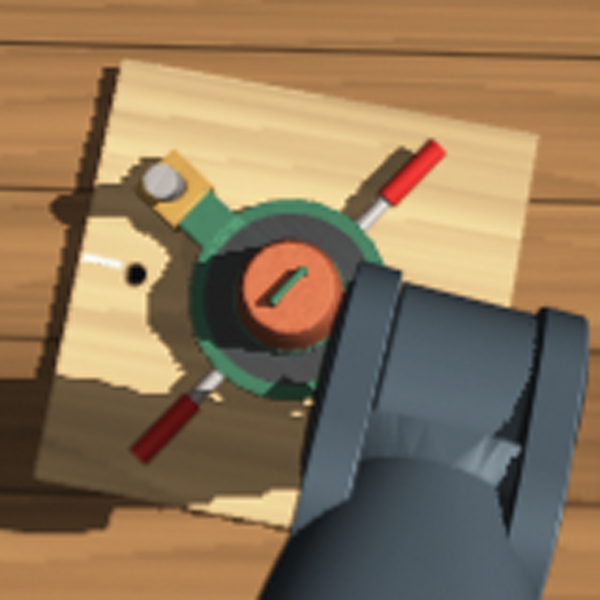

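The pin and bushing are at crop (170,187), the hole at (135,273), and the white stripe at (100,260). The two free red grips are at (413,172) and (165,430). From these I'll compute the angle still to go.

Run:
```python
from h import *
im=vision.get_image("top");p=im["pixels"];hsv=cv2.cvtColor(p,cv2.COLOR_BGR2HSV)
m=cv2.inRange(hsv,(0,180,60),(4,255,255))|cv2.inRange(hsv,(176,180,60),(180,255,255));m[:,:160]=0;m[:,320:]=0
n,l,s,ce=cv2.connectedComponentsWithStats(m);g=[onplane(im,ce[i],.0525)[:2] for i in range(1,n) if s[i,4]>60];print(g)
c=(g[0]+g[1])/2;v=g[0]-g[1];a=np.degrees(np.arctan2(v[1],v[0]))
h=onplane(im,(160+135*160/600-.3,140+273*160/600-.3),.025)[:2]-c
print("centre",c,"bushing angle",a+90,"hole",np.degrees(np.arctan2(h[1],h[0])),np.hypot(*h));info()
```

```text
[array([ 0.65039832, -0.10388422]), array([0.44545655, 0.07889463])]
centre [ 0.54792743 -0.01249479] bushing angle 48.2715875160389 hole 80.50367774968821 0.12445050677233059
t 15.55 r 0.1392 yaw 138.1 spoke 228.31 Ft [0.97 0.6  0.23]
```

Emit:
send_rows --rows '[[[-3.6,-0.5,0,-0.3,0],[-7.2,-0.9,0,-0.6,0],[-10.9,-1.2,0,-0.9,0],[-14.5,-1.4,0,-1.2,0],[-18.1,-1.5,0,-1.5,0],[-21.8,-1.5,0,-1.8,0],[-25.4,-1.4,0,-2.1,0],[-29,-1.2,0,-2.4,0],[-32.7,-0.9,0,-2.7,0],[-36.3,-0.5,0,-3,0]]]'

```text
t: 16.38
tcp_pos: [0.4708, -0.1263, 0.0401]
orientation: [-0.001, 0.233, 0.973, -0.0]
ft_force: [-3.9, 0.4, 0.7]
grip_width: -0.0
grip_force: 1.9
```

Emit:
send_rows --rows '[[[-3.6,-0.5,0,-0.3,0],[-7.2,-0.9,0,-0.6,0],[-10.9,-1.2,0,-0.9,0],[-14.5,-1.4,0,-1.2,0],[-17,-1.5,0,-1.4,0],[-19.4,-1.5,0,-1.6,0],[-21.8,-1.5,0,-1.8,0],[-24.2,-1.4,0,-2,0],[-25.4,-1.4,0,-2.1,0],[-25.4,-1.4,0,-2.1,0]]]'

```text
t: 17.22
tcp_pos: [0.4936, -0.1391, 0.0402]
orientation: [0.0, 0.142, 0.99, -0.0]
ft_force: [-2.0, -0.1, -0.8]
grip_width: -0.0003
grip_force: 0.8
```

Run:
```python
from h import *
info();print(rel(.2))
```

```text
t 17.2167 r 0.139 yaw 163.6 spoke 253.89 Ft [ 1.88 -0.71  0.82]
[[-0.5, -0.1, 0.2, -0.04], [-1.0, -0.1, 0.2, -0.08], [-1.4, -0.2, 0.2, -0.12], [-1.9, -0.3, 0.2, -0.16], [-2.4, -0.3, 0.2, -0.2], [-2.9, -0.4, 0.2, -0.24], [-3.4, -0.4, 0.2, -0.28], [-3.9, -0.5, 0.2, -0.32], [-4.3, -0.5, 0.2, -0.36], [-4.8, -0.6, 0.2, -0.4]]
```

Emit:
send_rows --rows '[[[-1,-0.1,0,-0.1,0],[-2,-0.2,0,-0.2,0],[-3,-0.3,0,-0.3,0],[-4,-0.4,0,-0.4,0],[-5,-0.5,0,-0.4,0],[-6,-0.6,0,-0.5,0],[-7,-0.7,0,-0.6,0],[-8,-0.7,0,-0.7,0],[-9,-0.8,0,-0.8,0],[-9,-0.8,0,-0.8,0]]]'

```text
t: 18.05
tcp_pos: [0.5022, -0.1423, 0.0404]
orientation: [0.0, 0.108, 0.994, 0.0]
ft_force: [-1.0, -0.9, -0.5]
grip_width: 0.0005
grip_force: 0.7
```

Emit:
send_rows --rows '[[[-0.4,0,0,0,0],[-0.8,-0.1,0,-0.1,0],[-1.2,-0.1,0,-0.1,0],[-1.6,-0.2,0,-0.1,0],[-2,-0.2,0,-0.2,0],[-2.4,-0.3,0,-0.2,0],[-2.7,-0.3,0,-0.2,0],[-3,-0.3,0,-0.3,0],[-3,-0.3,0,-0.3,0],[-3,-0.3,0,-0.3,0]]]'

```text
t: 18.88
tcp_pos: [0.5048, -0.1433, 0.0403]
orientation: [0.0, 0.095, 0.995, -0.0]
ft_force: [-2.9, -0.9, 0.8]
grip_width: -0.0002
grip_force: 1.0
```

```bash
cat >> h.py <<'E'
def pinz(a):
    im=vision.get_image("top");out=[]
    for z in(.108,.090):
        t=np.radians(a);c=proj(im,(.548+.125*np.cos(t),-.0125+.125*np.sin(t),z)).round().astype(int)
        q=[depthpt(im,c[0]+i,c[1]+j)[2] for i in(-1,0,1) for j in(-1,0,1)];out.append(round(float(np.median(q)),4))
    print("head top z",out)
E
python3 - <<'E'
from h import *
info();o,_=state();v=o["tcp_pos"][:2]-W
pinz(np.degrees(np.arctan2(v[1],v[0]))%360+8.3-180)
E
```

```text
t 18.8833 r 0.1387 yaw 169.1 spoke 258.83 Ft [ 2.67 -1.39 -0.8 ]
head top z [0.1074, 0.1061]
```

Emit:
send_rows --rows '[[[-0.3,0,0,0,0],[-0.6,0,0,0,0],[-0.9,-0.1,0,-0.1,0],[-1.2,-0.1,0,-0.1,0],[-1.5,-0.1,0,-0.1,0],[-1.8,-0.1,0,-0.1,0],[-2,-0.2,0,-0.2,0],[-2,-0.2,0,-0.2,0],[-2,-0.2,0,-0.2,0],[-2,-0.2,0,-0.2,0]]]'

```text
t: 19.77
tcp_pos: [0.5068, -0.1437, 0.0403]
orientation: [0.0, 0.086, 0.996, 0.0]
ft_force: [-1.4, 0.1, -0.7]
grip_width: 0.0
grip_force: 0.5
```

Emit:
send_rows --rows '[[[-0.3,0,0,0,0],[-0.6,0,0,0,0],[-0.9,-0.1,0,-0.1,0],[-1.2,-0.1,0,-0.1,0],[-1.5,-0.1,0,-0.1,0],[-1.5,-0.1,0,-0.1,0],[-1.5,-0.1,0,-0.1,0],[-1.5,-0.1,0,-0.1,0],[-1.5,-0.1,0,-0.1,0],[-1.5,-0.1,0,-0.1,0]]]'

```text
t: 20.6
tcp_pos: [0.5081, -0.1442, 0.0403]
orientation: [0.0, 0.082, 0.997, 0.0]
ft_force: [-1.8, -0.3, -0.4]
grip_width: 0.0004
grip_force: 0.7
```

Run:
```python
from h import *
info();o,_=state();v=o["tcp_pos"][:2]-W
pinz(np.degrees(np.arctan2(v[1],v[0]))%360+8.3-180)
```

```text
t 20.6 r 0.1385 yaw 170.6 spoke 260.27 Ft [ 1.69 -0.59  0.39]
head top z [0.0902, 0.0902]
```

The head top is now at z=0.090, so the pin has dropped the full 18 mm and is home. Now I'll lean on the spoke in small steps.

Emit:
send_rows --rows '[[[-0.2,0,0,0,0],[-0.4,0,0,0,0],[-0.6,0,0,0,0],[-0.8,0,0,0,0],[-1,0,0,0,0],[-1,0,0,0,0],[-1,0,0,0,0],[-1,0,0,0,0],[-1,0,0,0,0],[-1,0,0,0,0]]]'

```text
t: 21.48
tcp_pos: [0.5091, -0.1443, 0.0403]
orientation: [0.0, 0.082, 0.997, -0.0]
ft_force: [-1.5, -0.9, -0.0]
grip_width: -0.0001
grip_force: 0.9
```

Emit:
send_rows --rows '[[[-0.2,0,0,0,0],[-0.4,0,0,0,0],[-0.6,0,0,0,0],[-0.8,0,0,0,0],[-1,0,0,0,0],[-1,0,0,0,0],[-1,0,0,0,0],[-1,0,0,0,0],[-1,0,0,0,0],[-1,0,0,0,0]]]'

```text
t: 22.32
tcp_pos: [0.5101, -0.1445, 0.0403]
orientation: [0.0, 0.082, 0.997, 0.0]
ft_force: [-1.9, -0.7, -0.9]
grip_width: 0.0
grip_force: 0.9
```

Emit:
send_rows --rows '[[[-0.2,0,0,0,0],[-0.4,0,0,0,0],[-0.6,0,0,0,0],[-0.8,0,0,0,0],[-0.8,0,0,0,0],[-0.8,0,0,0,0],[-0.8,0,0,0,0],[-0.8,0,0,0,0],[-0.8,0,0,0,0],[-0.8,0,0,0,0]]]'

```text
t: 23.15
tcp_pos: [0.5109, -0.1446, 0.0403]
orientation: [0.0, 0.082, 0.997, 0.0]
ft_force: [-2.1, -1.6, -0.8]
grip_width: 0.0002
grip_force: 0.9
```

Emit:
send_rows --rows '[[[-0.2,0,0,0,0],[-0.4,0,0,0,0],[-0.6,0,0,0,0],[-0.6,0,0,0,0],[-0.6,0,0,0,0],[-0.6,0,0,0,0],[-0.6,0,0,0,0],[-0.6,0,0,0,0],[-0.6,0,0,0,0],[-0.6,0,0,0,0]]]'

```text
t: 23.98
tcp_pos: [0.5114, -0.1447, 0.0403]
orientation: [-0.0, 0.082, 0.997, -0.0]
ft_force: [-3.1, -1.3, -0.4]
grip_width: -0.0002
grip_force: 1.4
```

Emit:
send_rows --rows '[[[-0.2,0,0,0,0],[-0.4,0,0,0,0],[-0.6,0,0,0,0],[-0.6,0,0,0,0],[-0.6,0,0,0,0],[-0.6,0,0,0,0],[-0.6,0,0,0,0],[-0.6,0,0,0,0],[-0.6,0,0,0,0],[-0.6,0,0,0,0]]]'

```text
t: 24.82
tcp_pos: [0.512, -0.1448, 0.0403]
orientation: [0.0, 0.082, 0.997, 0.0]
ft_force: [-2.7, -1.4, -1.2]
grip_width: -0.0001
grip_force: 1.2
```

Emit:
send_rows --rows '[[[-0.2,0,0,0,0],[-0.4,0,0,0,0],[-0.6,0,0,0,0],[-0.6,0,0,0,0],[-0.6,0,0,0,0],[-0.6,0,0,0,0],[-0.6,0,0,0,0],[-0.6,0,0,0,0],[-0.6,0,0,0,0],[-0.6,0,0,0,0]]]'

```text
t: 25.65
tcp_pos: [0.5126, -0.1449, 0.0403]
orientation: [-0.0, 0.082, 0.997, -0.0]
ft_force: [-3.0, -1.9, -0.6]
grip_width: 0.0
grip_force: 1.3
```

Emit:
send_rows --rows '[[[-0.2,0,0,0,0],[-0.4,0,0,0,0],[-0.6,0,0,0,0],[-0.6,0,0,0,0],[-0.6,0,0,0,0],[-0.6,0,0,0,0],[-0.6,0,0,0,0],[-0.6,0,0,0,0],[-0.6,0,0,0,0],[-0.6,0,0,0,0]]]'

```text
t: 26.48
tcp_pos: [0.5132, -0.145, 0.0403]
orientation: [0.0, 0.082, 0.997, 0.0]
ft_force: [-2.7, -1.6, -0.9]
grip_width: -0.0
grip_force: 1.3
```

Emit:
send_rows --rows '[[[-0.2,0,0,0,0],[-0.4,0,0,0,0],[-0.6,0,0,0,0],[-0.6,0,0,0,0],[-0.6,0,0,0,0],[-0.6,0,0,0,0],[-0.6,0,0,0,0],[-0.6,0,0,0,0],[-0.6,0,0,0,0],[-0.6,0,0,0,0]]]'

```text
t: 27.32
tcp_pos: [0.5138, -0.1451, 0.0403]
orientation: [-0.0, 0.082, 0.997, 0.0]
ft_force: [-3.5, -1.3, -0.5]
grip_width: 0.0
grip_force: 1.6
```

Run:
```python
from h import *
info();o,_=state();v=o["tcp_pos"][:2]-W
pinz(np.degrees(np.arctan2(v[1],v[0]))%360+8.3-180)
```

```text
t 27.3167 r 0.1377 yaw 170.6 spoke 262.67 Ft [ 3.27 -1.87  0.55]
head top z [0.0899, 0.0886]
```

Still home, and the force is rising slowly. Continuing in 0.6 mm steps.

Emit:
send_rows --rows '[[[-0.2,0,0,0,0],[-0.4,0,0,0,0],[-0.6,0,0,0,0],[-0.6,0,0,0,0],[-0.6,0,0,0,0],[-0.6,0,0,0,0],[-0.6,0,0,0,0],[-0.6,0,0,0,0],[-0.6,0,0,0,0],[-0.6,0,0,0,0]]]'

```text
t: 28.2
tcp_pos: [0.5142, -0.1452, 0.0403]
orientation: [-0.0, 0.082, 0.997, 0.0]
ft_force: [-5.6, -2.2, 0.3]
grip_width: -0.0003
grip_force: 2.5
```

Emit:
send_rows --rows '[[[-0.2,0,0,0,0],[-0.3,0,0,0,0],[-0.4,0,0,0,0],[-0.5,0,0,0,0],[-0.5,0,0,0,0],[-0.5,0,0,0,0],[-0.5,0,0,0,0],[-0.5,0,0,0,0],[-0.5,0,0,0,0],[-0.5,0,0,0,0]]]'

```text
t: 29.03
tcp_pos: [0.5144, -0.1452, 0.0402]
orientation: [-0.0, 0.082, 0.997, 0.0]
ft_force: [-7.3, -1.5, 2.5]
grip_width: -0.0
grip_force: 3.5
```

Emit:
send_rows --rows '[[[-0.2,0,0,0,0],[-0.4,0,0,0,0],[-0.6,0,0,0,0],[-0.7,0,0,0,0],[-0.7,0,0,0,0],[-0.7,0,0,0,0],[-0.7,0,0,0,0],[-0.7,0,0,0,0],[-0.7,0,0,0,0],[-0.7,0,0,0,0]]]'

```text
t: 29.87
tcp_pos: [0.5146, -0.1452, 0.0401]
orientation: [-0.001, 0.082, 0.997, 0.0]
ft_force: [-9.7, -1.3, 4.6]
grip_width: -0.0002
grip_force: 4.9
```

Emit:
send_rows --rows '[[[-0.2,0,0,0,0],[-0.3,0,0,0,0],[-0.3,0,0,0,0],[-0.3,0,0,0,0],[-0.3,0,0,0,0],[-0.3,0,0,0,0],[-0.3,0,0,0,0],[-0.3,0,0,0,0],[-0.3,0,0,0,0],[-0.3,0,0,0,0]]]'

```text
t: 30.7
tcp_pos: [0.5147, -0.1453, 0.0402]
orientation: [-0.001, 0.082, 0.997, 0.0]
ft_force: [-11.8, -0.6, 6.2]
grip_width: 0.0002
grip_force: 5.6
```

Emit:
send_rows --rows '[[[0,0,0,0,0],[0,0,0,0,0],[0,0,0,0,0],[0,0,0,0,0],[0,0,0,0,0],[0,0,0,0,0],[0,0,0,0,0],[0,0,0,0,0],[0,0,0,0,0],[0,0,0,0,0]]]'

```text
t: 31.53
tcp_pos: [0.5147, -0.1453, 0.0401]
orientation: [-0.001, 0.082, 0.997, 0.0]
ft_force: [-11.8, -0.8, 4.8]
grip_width: -0.0005
grip_force: 5.6
```

Run:
```python
from h import *
info();pinz(82.8)
```

```text
t 31.5333 r 0.1377 yaw 170.6 spoke 263.06 Ft [11.48 -2.75 -4.74]
head top z [0.091, 0.0901]
```

It held about 12.5 N for over 0.8 s, locked. Now I'll back off and lift clear.

Emit:
send_rows --rows '[[[1,0,0,0,0],[3,0,0,0,0],[8,0,0,0,0],[16,0,0,0,0],[26,0,0,0,0],[35,0,0,0,0],[35,0,-20,0,0],[35,0,-50,0,0],[35,0,-80,0,0],[35,0,-110,0,0]]]'

```text
t: 32.42
tcp_pos: [0.4805, -0.1394, 0.1517]
orientation: [0.0, 0.082, 0.997, 0.0]
ft_force: [0.9, 0.4, 0.7]
grip_width: -0.0002
grip_force: 0.0
```

Emit:
send_rows --rows '[[[10,10,-20,0,0],[25,25,-40,0,0],[40,45,-50,0,0],[50,60,-50,0,0],[60,75,-50,0,0],[60,75,-50,0,0],[60,75,-50,0,0],[60,75,-50,0,0],[60,75,-50,0,0],[60,75,-50,0,0]]]'

```text
t: 33.25
tcp_pos: [0.4345, -0.0564, 0.2001]
orientation: [-0.0, 0.082, 0.997, -0.0]
ft_force: [0.9, 0.6, -0.2]
grip_width: -0.0001
grip_force: 0.0
```

Run:
```python
from h import *
info();print(state()[0]["tcp_pos"]);pinz(82.8)
im=vision.get_image("top");cv2.imwrite("pics/t3.png",im["pixels"])
```

```text
t 33.25 r 0.1245 yaw 170.6 spoke 209.91 Ft [-0.79  0.69  0.2 ]
[ 0.4344895  -0.05644879  0.20013883]
head top z [0.0905, 0.0927]
```

View pics/t3.png

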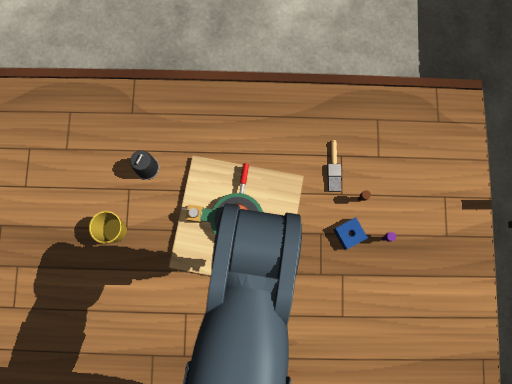

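The pin head sits on the bushing at the stripe, at (193,212). The tub (107,228), spare bell (145,164) and brush (334,168) haven't moved, and the robot is clear, so I'll hand in.

```bash
python3 -c "
from plant import bot
print(bot.hand_in())"
```

```text
the job is handed in; nothing more can be done
None
```

The job is handed in; no verdict came back. The pin dropped home in the board's hole, the wheel held against about 12.5 N for over 0.8 s, the robot is clear, and the tub, spare bell and brush look unmoved.

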